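# Run the new potatoes out of the store hopper into the pan

### The arm

A 6-joint arm with a two-finger parallel gripper is mounted at the origin on a cart in front of the work surface, level with it; the furniture and walls round the work are solid. World frame = base frame: x ahead of the robot, y to its left, z up, the work surface at z = 0. Lengths are in m, angles in rad, forces in N, time in s.
With the tool pointing down it reaches from about 0.35 to 0.775 m from the base axis. Payload 7.3 kg.
Tool frame: the origin (TCP) lies at the very end of the fingers, on their centre line; the grasp point (between the pads) lies 19 mm behind it; z points along the fingers, y is the line along which they close (so a half turn about z gives the same grasp; the last joint's range is limited). The gripper opens to 92 mm and grips with 3 to 60 N. Pads are 19 mm wide; open, the fingers measure 130 mm over their backs; the gripper's body (75 mm by 190 mm) begins 47 mm behind the grasp point.
Start: joints at [1.085, 0.342, 1.524, -0, 1.275, -0.146], TCP at [0.175, 0.495, 0.227] pointing down, gripper open.
Joint ranges: [-2.53, 2.53], [-0.77, 2.02], [0.04, 2.7], [-1, 4.14], [0.28, 2.66], [-3.11, 3.11]. Speed limits (rad/s): [2.57, 2.57, 3.14, 3.14, 3.14, 3.14].

### API

Orientations are given as [roll, pitch, yaw] about the fixed x, y, z axes, in that order (R = Rz(yaw) Ry(pitch) Rx(roll)).
In Python, from cell import robot, read_camera, get_calibration gives the robot as it stands. The module is installed in compiled form; this text tells all that it offers.
- The arm moves only by the tool send_rows, never from a script. Its argument "plan" is a list of rows, each a list of 2 entries, a list of its own where there are three numbers: the shift along the tool's x, y, z as a fraction of full scale, then the turn, a rotation vector about the tool's x, y, z as a fraction of full scale. A call has exactly 10 rows; each row shifts and turns the commanded pose from where the row before left it, along the tool's axes as they then stand; what a row does not reach is not made up. Full scale, the value 1, is 0.025 m for a shift and 90 degrees for a turn. A row lasts 1/8 s, in which the tool goes at most 62.5 mm and 10.7 degrees, less where a joint would pass 70% of its speed; a pose out of reach is approached as far as the arm can. A call with a number of a shift or a turn outside -1 to 1 is refused whole. A call with a gripper value outside its range is refused whole. "gripper" is the opening, from -1 (shut) to 1 (fully open), so that 0 is half open, set as the call begins (left out, the last holds). The fingers move at their own pace and stop on an object; "force" is the grip in N (left out, the last holds). Time passes only in rows, so rows that do not move let the fingers close, or fill a call up. It gives the time, the measured TCP pose, the force, the opening and the grip force at its end, in the units of the state.
- robot.observe(): the state, without advancing time (a new reading comes with each control period).
- read_camera(name): name is "scene" or "top" or "wrist"; returns (picture, depth): 384x512x3 uint8, blue, green, red; 384x512 float32, m along the optical axis (not along the pixel's ray), 0 where there is no reading.
- get_calibration(name): a dict with "intrinsics" (3x3 intrinsics, pixels), "rvec" (rotation vector, rad) and "tvec" (3), from world to camera coordinates, as OpenCV has them. Camera axes: x right, y down, z forward; pixel columns grow to the right and rows downward; lengths in m; the calibration is good to about 2 mm. The wrist camera is an equidistant fisheye: a pixel r from the principal point sees the ray r / f radians off the axis. A picture is of the moment at which its call begins: read the wrist's pose just before it. get_calibration takes no time and is no camera call; for the wrist camera it gives the pose at the moment of the call.
- robot.hand_in(): hands the job in; it is judged then, once.
The state is a dict: "time": time; "qpos": joint angles; "qvel": joint speeds; "joint_efforts": joint torques, N m; "tool_pos": TCP position; "tool_rot": TCP orientation; "contact_force": force on the tool from outside, world axes, zero at the start; "torque": the same for the moment, N m; "opening": finger opening in m; "grip_force": force on a finger pad.
Only numpy, scipy, OpenCV 4.12 (cv2) and the standard library are available. Lean on these libraries where they do the work, as an engineer would, in place of code of your own. Each camera call takes 0.05 s, during which the arm holds its last target. There are 200 camera calls.

### The job

Stand the milk pan on the worktop squarely under the hopper's spout while the gate is still shut, then draw the slide gate right out until it hits its end stop so that all the potatoes run down into the pan. When the last one is out, push the gate fully shut again, leaving the pan with all six potatoes standing under the spout and the other things on the worktop undisturbed.

Things in the scene. Friction and masses are not known exactly. Their poses are not given: they have to be found in the camera images.
- hopper: Store hopper fixed to the worktop: steel and light wood stand, 300 mm tall, clear bin on top (132 mm square, open above) holding the potatoes. Origin on its vertical axis at the worktop. Axes: spout sticks out along -x to x = -137 mm (sides at y = +-45 mm); gate slides out along -y; z up. Base and legs begin at x = -15 mm; ahead of them the worktop under the spout is clear
- spout (a point): Centre of the mouth of the hopper's hooded spout, 93 mm along -x from the hopper's axis and 90 mm above the worktop. The mouth opens straight down, 78 mm (x) by 84 mm (y). Axes as the hopper's
- gate_knob (a point): Centre of the gate's dark wooden knob, 222 mm above the worktop: an upright post 24 mm thick, its top 21 mm above and its foot 30 mm below this point, on the end of the gate's flat steel tongue. Axes as the hopper's; drawn out it moves along -y. Shut, it is 153 mm from the hopper's axis and 84 mm from the bin's side, which rises 80 mm above this point
- gate (a joint): How far the gate is drawn out, m: 0 = shut, 0.088 = out against its end stop (a screw in the tongue's slot). It slides with about 3 N of friction and stays where it is left. Drawn to the stop, the potatoes run out within about 2 s
- pan_mid (a point): Centre of the round bowl of the small steel milk pan, half-way up (31 mm above its underside). The bowl is 140 mm across outside, 133 mm inside, 62 mm high (rim 64 mm), floor 5 mm; the pan is empty at the start and weighs about 0.35 kg. Axes: z up, the handle points along -x
- pan_grip (a point): Grip point on the pan's black handle, 112 mm from the bowl's centre and 52 mm above the pan's underside. The handle is a straight bar along the pan's x, 20 mm wide, 15 mm high, from 84 to 180 mm from the bowl's centre. Axes as pan_mid
- potato_0: New potato 1 of 6, about 34 x 34 x 38 mm, tan; origin at its centre; it lies in the hopper's bin at the start, held up by the gate
- potato_1: New potato 2 of 6, about 34 x 34 x 38 mm, tan; origin at its centre; it lies in the hopper's bin at the start, held up by the gate
- potato_2: New potato 3 of 6, about 34 x 34 x 38 mm, tan; origin at its centre; it lies in the hopper's bin at the start, held up by the gate
- potato_3: New potato 4 of 6, about 34 x 34 x 38 mm, tan; origin at its centre; it lies in the hopper's bin at the start, held up by the gate
- potato_4: New potato 5 of 6, about 34 x 34 x 38 mm, tan; origin at its centre; it lies in the hopper's bin at the start, held up by the gate
- potato_5: New potato 6 of 6, about 34 x 34 x 38 mm, tan; origin at its centre; it lies in the hopper's bin at the start, held up by the gate
- onion_mid (a point): Onion, 71 mm, on the chopping board at the right; point at its centre. Not part of the job
- garlic_mid (a point): Garlic bulb, 58 mm, on the chopping board at the right; point at its centre. Not part of the job
- tin_tomato_mid (a point): Red tin, 76 mm across, 110 mm high, standing left behind the hopper; point at its centre. Not part of the job
- lemon_mid (a point): Lemon, 78 x 55 mm, lying at the back left; point at its centre. Not part of the job
- tumbler_mid (a point): Clear glass tumbler, 81 mm across, 93 mm high, at the back right; point at its centre. Not part of the job

How it is judged:
On the way, in this order (a step that is already met when the one before it is completed fails the run):
1. the pan stands upright on the worktop under the spout (bowl centre within 40 mm of the mouth's centre, seen from above) with the gate still shut (under 5 mm) (horizontal distance between pan_mid and spout below 0.04 m and height (world z) of pan_mid below 0.037 m and angle between pan_mid's own z axis and vertical below 0.08 rad and value of joint gate below 0.005 m), for 0.3 s.
2. the gate is drawn out to its end stop (at least 85 of 88 mm) (value of joint gate above 0.085 m), for 0.2 s.
At the end, for the whole second after the job is handed in: All six potatoes lie in the pan (centres within its inner wall and no higher than 76 mm above its underside) and have come to rest, the pan stands upright on the worktop under the spout (bowl centre within 40 mm of the mouth's centre), and the gate is shut again (within 4 mm) (value of joint gate below 0.004 m and horizontal distance between pan_mid and spout below 0.04 m and height (world z) of pan_mid below 0.037 m and angle between pan_mid's own z axis and vertical below 0.08 rad and horizontal distance between each of potato_0, potato_1, potato_2, potato_3, potato_4, potato_5 and pan_mid below 0.066 m and z of each of potato_0, potato_1, potato_2, potato_3, potato_4, potato_5 in the frame of pan_mid below 0.045 m and linear speed of each of potato_0, potato_1, potato_2, potato_3, potato_4, potato_5 below 0.05 m/s); the robot touches nothing.
It fails at once if the onion is pushed more than 50 mm from its place or knocked over (distance of onion_mid from where it was at the start of the episode above 0.05 m).
It fails at once if the garlic bulb is pushed more than 50 mm from its place or knocked over (distance of garlic_mid from where it was at the start of the episode above 0.05 m).
It fails at once if the tin is pushed more than 40 mm from its place or knocked over (distance of tin_tomato_mid from where it was at the start of the episode above 0.04 m).
It fails at once if the lemon is pushed more than 50 mm from its place or knocked over (distance of lemon_mid from where it was at the start of the episode above 0.05 m).
It fails at once if the glass tumbler is pushed more than 40 mm from its place or knocked over (distance of tumbler_mid from where it was at the start of the episode above 0.04 m).
It also fails if it takes over 64 s, if anything falls off the work surface, if the arm or the gripper's body presses on something with over 40 N, if the wrist force passes 120 N, or if a joint passes its speed limit or range.

## Working session

There is one attempt and no reset: what is moved stays moved. The work goes in short steps, Python scripts to look and compute and a tool call to move; the robot and the scene stay as the last step left them, time stands still between calls to the robot, and variables do not carry over. Pictures are saved under pics/ and viewed, at most 10 in all, crops included, and the job is handed in when it is done.

Besides the shell and the picture viewer there is one more tool, called after "Emit:" in YAML: its name, and indented under it one key for each argument. send_rows: Moves the arm, as the interface text tells. Shift numbers are shares of 0.025 m and turn numbers shares of 90 degrees, none past 1 either way. Its arguments: {"type":"object","properties":{"plan":{"type":"array"},"gripper":{"type":"number"},"force":{"type":"number"}},"required":["plan"]}

```bash
mkdir -p pics
cat > h.py <<'E'
import numpy as np, cv2
from cell import robot, read_camera, get_calibration
def grab(n,f):
    c=get_calibration(n); p,d=read_camera(n); cv2.imwrite(f'pics/{f}.png',p); np.savez(f'{f}.npz',p=p,d=d,K=c['intrinsics'],r=c['rvec'],t=c['tvec'])
def cloud(f):
    z=np.load(f+'.npz'); K=z['K']; R=cv2.Rodrigues(z['r'])[0]; t=z['t'].ravel(); d=z['d']
    v,u=np.mgrid[:d.shape[0],:d.shape[1]]
    P=np.stack([(u-K[0,2])/K[0,0]*d,(v-K[1,2])/K[1,1]*d,d],-1)
    W=(P-t)@R; W[d==0]=np.nan
    return z['p'],W
E
python3 - <<'E'
from h import *
grab('scene','s0');grab('top','t0')
a=cv2.imread('pics/s0.png');b=cv2.imread('pics/t0.png')
cv2.imwrite('pics/st0.png',cv2.resize(np.vstack([a,b]),None,fx=.78,fy=.78))
print({k:np.round(v,3) for k,v in robot.observe().items()})
for n in('s0','t0'):
    z=np.load(n+'.npz');print(z['K'],-cv2.Rodrigues(z['r'])[0].T@z['t'].ravel())
E
```

```text
{'time': np.float64(0.1), 'qpos': array([ 1.085,  0.343,  1.525, -0.   ,  1.275, -0.146]), 'qvel': array([-0.001, -0.004, -0.001, -0.001, -0.001,  0.001]), 'joint_efforts': array([  0.   , -43.2  , -24.469,   0.072,   0.053,  -0.   ]), 'tool_pos': array([0.175, 0.495, 0.226]), 'tool_rot': array([-3.14 , -0.   ,  2.802]), 'contact_force': array([ 0.133, -0.623,  0.801]), 'torque': array([ 0.018,  0.034, -0.046]), 'grip_force': np.float64(0.0), 'opening': np.float64(0.092)}
[[399.8214042    0.         251.88451663]
 [  0.         399.8214042  192.63663237]
 [  0.           0.           1.        ]] [-0.38467285 -0.57856627  1.06899811]
[[446.37462655   0.         259.23078101]
 [  0.         446.37462655 198.26677236]
 [  0.           0.           1.        ]] [ 0.32312286 -0.07266027  1.51339951]
```

View pics/s0.png

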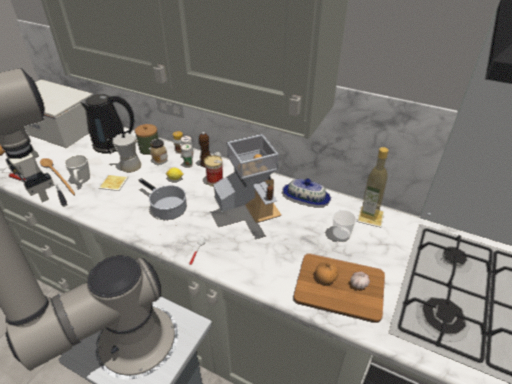

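View pics/t0.png

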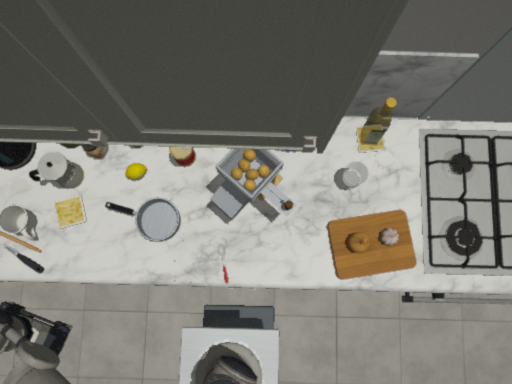

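The pan's bowl is at top px (158,220) with its handle end at (108,208). The bin is around (250,170), the spout hood at (228,200) and the knob at (288,204). The tin, at (185,155), and the lemon, at (136,171), lie behind them.

Run:
```python
from h import *
p,W=cloud('t0')
def show(n,x0,x1,y0,y1,zl,zh):
    w=W[y0:y1,x0:x1].reshape(-1,3); w=w[(w[:,2]>zl)&(w[:,2]<zh)]
    xy=w[:,:2].astype(np.float32); print(n,len(w),'mean',w.mean(0).round(3),'minrect',[np.round(q,3) for q in cv2.minAreaRect(xy)]); return w
w=show('pan rim',130,190,190,250,.05,.075)
print('circ',cv2.minEnclosingCircle(w[:,:2].astype(np.float32)))
show('handle',98,135,195,220,.045,.075)
show('knob',278,298,194,214,.21,.26)
show('bin rim',205,295,140,215,.28,.32)
show('tongue',258,286,180,210,.18,.222)
w=show('spout hood',195,250,170,225,.10,.2)
for n,(u,v) in dict(lemon=(136,171),tin=(182,150),tumb=(352,175),cab=(250,140),cab2=(310,143),knobtop=(288,204),sp=(228,200)).items(): print(n,W[v,u].round(3))
ps,Ws=cloud('s0')
for n,(u,v) in dict(knob=(269,186),cabknob=(295,105),cabedge=(300,125)).items(): print(n,Ws[v,u].round(3))
```

```text
pan rim 289 mean [0.498 0.265 0.061] minrect [array([0.494, 0.25 ]), array([0.141, 0.146]), np.float64(26.08)]
circ ((0.5001031160354614, 0.26034557819366455), 0.08472947031259537)
handle 179 mean [0.527 0.373 0.058] minrect [array([0.527, 0.374]), array([0.098, 0.02 ]), np.float64(75.208)]
knob 64 mean [ 0.525 -0.168  0.239] minrect [array([ 0.525, -0.168]), array([0.022, 0.02 ]), np.float64(3.549)]
bin rim 423 mean [ 0.607 -0.052  0.299] minrect [array([ 0.626, -0.052]), array([0.137, 0.137]), np.float64(49.778)]
tongue 401 mean [ 0.561 -0.126  0.19 ] minrect [array([ 0.566, -0.122]), array([0.119, 0.045]), np.float64(49.865)]
spout hood 888 mean [0.554 0.005 0.162] minrect [array([ 0.573, -0.008]), array([0.091, 0.133]), np.float64(50.027)]
lemon [0.655 0.331 0.05 ]
tin [0.715 0.171 0.11 ]
tumb [ 0.672 -0.403  0.009]
cab [ 0.643 -0.055  0.476]
cab2 [ 0.638 -0.199  0.482]
knobtop [ 0.527 -0.166  0.242]
sp [0.547 0.013 0.161]
knob [ 0.529 -0.165  0.245]
cabknob [ 0.621 -0.2    0.501]
cabedge [ 0.658 -0.207  0.415]
```

```bash
cat >> h.py <<'E'
def rows(x,y,z,psi,n):
    """n equal steps to a tool-down pose, in row units"""
    s=robot.observe(); p=np.array(s['tool_pos']); a=s['tool_rot'][2]
    d=(np.array([x,y,z])-p)/n; da=(np.radians(psi)-a+np.pi)%(2*np.pi)-np.pi
    out=[]
    for k in range(n):
        t=a+da*k/n; X=np.array([np.cos(t),np.sin(t),0]);Y=np.array([np.sin(t),-np.cos(t),0])
        out.append([[round(float(v),2) for v in (d@X/.025,d@Y/.025,-d[2]/.025)],[0,0,round(float(-da/n/(np.pi/2)),3)]])
    print('n',n,'max',np.abs([r[0] for r in out]).max()); 
    for i in range(0,n,10): print(str(out[i:i+10]).replace(' ',''))
E
python3 -c "
from h import *
rows(.522,.356,.13,75.2,20)"
```

```text
n 20 max 0.75
[[[-0.75,-0.03,0.19],[0,0,0.047]],[[-0.75,0.03,0.19],[0,0,0.047]],[[-0.74,0.08,0.19],[0,0,0.047]],[[-0.74,0.14,0.19],[0,0,0.047]],[[-0.72,0.19,0.19],[0,0,0.047]],[[-0.71,0.24,0.19],[0,0,0.047]],[[-0.69,0.3,0.19],[0,0,0.047]],[[-0.66,0.35,0.19],[0,0,0.047]],[[-0.64,0.39,0.19],[0,0,0.047]],[[-0.6,0.44,0.19],[0,0,0.047]]]
[[[-0.57,0.48,0.19],[0,0,0.047]],[[-0.53,0.53,0.19],[0,0,0.047]],[[-0.49,0.56,0.19],[0,0,0.047]],[[-0.45,0.6,0.19],[0,0,0.047]],[[-0.4,0.63,0.19],[0,0,0.047]],[[-0.35,0.66,0.19],[0,0,0.047]],[[-0.3,0.68,0.19],[0,0,0.047]],[[-0.25,0.7,0.19],[0,0,0.047]],[[-0.2,0.72,0.19],[0,0,0.047]],[[-0.15,0.73,0.19],[0,0,0.047]]]
```

Emit:
send_rows:
  plan:
    - [[-0.75,-0.03,0.19],[0,0,0.047]]
    - [[-0.75,0.03,0.19],[0,0,0.047]]
    - [[-0.74,0.08,0.19],[0,0,0.047]]
    - [[-0.74,0.14,0.19],[0,0,0.047]]
    - [[-0.72,0.19,0.19],[0,0,0.047]]
    - [[-0.71,0.24,0.19],[0,0,0.047]]
    - [[-0.69,0.3,0.19],[0,0,0.047]]
    - [[-0.66,0.35,0.19],[0,0,0.047]]
    - [[-0.64,0.39,0.19],[0,0,0.047]]
    - [[-0.6,0.44,0.19],[0,0,0.047]]
  gripper: 1

```text
time: 1.35
tool_pos: [0.3494, 0.4258, 0.1786]
tool_rot: [-3.141, 0.0, 2.061]
contact_force: [-0.2, -0.4, 0.5]
opening: 0.0919
grip_force: 0.0
```

Emit:
send_rows:
  plan:
    - [[-0.57,0.48,0.19],[0,0,0.047]]
    - [[-0.53,0.53,0.19],[0,0,0.047]]
    - [[-0.49,0.56,0.19],[0,0,0.047]]
    - [[-0.45,0.6,0.19],[0,0,0.047]]
    - [[-0.4,0.63,0.19],[0,0,0.047]]
    - [[-0.35,0.66,0.19],[0,0,0.047]]
    - [[-0.3,0.68,0.19],[0,0,0.047]]
    - [[-0.25,0.7,0.19],[0,0,0.047]]
    - [[-0.2,0.72,0.19],[0,0,0.047]]
    - [[-0.15,0.73,0.19],[0,0,0.047]]

```text
time: 2.6
tool_pos: [0.5232, 0.3584, 0.131]
tool_rot: [-3.141, 0.001, 1.323]
contact_force: [-0.1, -0.1, 1.6]
opening: 0.0921
grip_force: 0.0
```

Run:
```python
from h import *
grab('wrist','w1');s=robot.observe();print(s['time'],s['tool_pos'],np.degrees(s['tool_rot']))
z=np.load('w1.npz');R=cv2.Rodrigues(z['r'])[0];print(z['K'],-R.T@z['t'].ravel(),R)
rows(.522,.356,.033,75.2,8)
```

```text
2.65 [0.52507072 0.35717183 0.13026592] [1.79996207e+02 6.50800758e-02 7.55471603e+01]
[[297.31863964   0.         255.69082178]
 [  0.         297.31863964 193.7797382 ]
 [  0.           0.           1.        ]] [0.54076904 0.42630484 0.28804179] [[ 0.96920871 -0.24623844 -0.00105324]
 [-0.237361   -0.93538778  0.26212489]
 [-0.06553041 -0.25380373 -0.96503338]]
n 8 max 0.49
[[[-0.01,-0.01,0.49],[0,0,0.0]],[[-0.01,-0.01,0.49],[0,0,0.0]],[[-0.01,-0.01,0.49],[0,0,0.0]],[[-0.01,-0.01,0.49],[0,0,0.0]],[[-0.01,-0.01,0.49],[0,0,0.0]],[[-0.01,-0.01,0.49],[0,0,0.0]],[[-0.01,-0.01,0.49],[0,0,0.0]],[[-0.01,-0.01,0.49],[0,0,0.0]]]
```

View pics/w1.png

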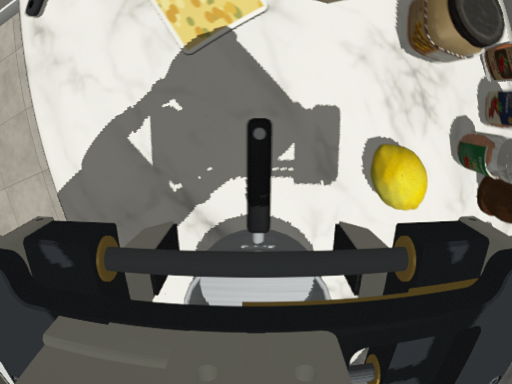

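The black handle runs straight down the image at column ~259, between the fingers (pads at about 150 and 360). So it is centred and aligned; I'll descend and grip.

Emit:
send_rows:
  plan:
    - [[-0.01,-0.01,0.49],[0,0,0]]
    - [[-0.01,-0.01,0.49],[0,0,0]]
    - [[-0.01,-0.01,0.49],[0,0,0]]
    - [[-0.01,-0.01,0.49],[0,0,0]]
    - [[-0.01,-0.01,0.49],[0,0,0]]
    - [[-0.01,-0.01,0.49],[0,0,0]]
    - [[-0.01,-0.01,0.49],[0,0,0]]
    - [[-0.01,-0.01,0.49],[0,0,0]]
    - [[0,0,0],[0,0,0]]
    - [[0,0,0],[0,0,0]]

```text
time: 3.9
tool_pos: [0.5208, 0.3575, 0.034]
tool_rot: [3.141, -0.0, 1.325]
contact_force: [0.1, -0.8, 0.2]
opening: 0.0918
grip_force: 0.0
```

Emit:
send_rows:
  plan:
    - [[0,0,0],[0,0,0]]
    - [[0,0,0],[0,0,0]]
    - [[0,0,0],[0,0,0]]
    - [[0,0,0],[0,0,0]]
    - [[0,0,0],[0,0,0]]
    - [[0,0,0],[0,0,0]]
    - [[0,0,0],[0,0,0]]
    - [[0,0,0],[0,0,0]]
    - [[0,0,0],[0,0,0]]
    - [[0,0,0],[0,0,0]]
  gripper: -1
  force: 40

```text
time: 5.15
tool_pos: [0.5207, 0.3573, 0.0337]
tool_rot: [3.141, -0.0, 1.325]
contact_force: [1.2, -0.6, -1.7]
opening: 0.0196
grip_force: 39.9
```

```bash
python3 -c "
from h import *
rows(.401,.142,.034,139.3,20)"
```

```text
n 20 max 0.48
[[[-0.48,-0.13,-0.0],[0,0,-0.035]],[[-0.47,-0.15,-0.0],[0,0,-0.035]],[[-0.46,-0.18,-0.0],[0,0,-0.035]],[[-0.45,-0.2,-0.0],[0,0,-0.035]],[[-0.44,-0.23,-0.0],[0,0,-0.035]],[[-0.42,-0.25,-0.0],[0,0,-0.035]],[[-0.41,-0.28,-0.0],[0,0,-0.035]],[[-0.39,-0.3,-0.0],[0,0,-0.035]],[[-0.38,-0.32,-0.0],[0,0,-0.035]],[[-0.36,-0.34,-0.0],[0,0,-0.035]]]
[[[-0.34,-0.36,-0.0],[0,0,-0.035]],[[-0.32,-0.38,-0.0],[0,0,-0.035]],[[-0.3,-0.39,-0.0],[0,0,-0.035]],[[-0.27,-0.41,-0.0],[0,0,-0.035]],[[-0.25,-0.42,-0.0],[0,0,-0.035]],[[-0.23,-0.44,-0.0],[0,0,-0.035]],[[-0.2,-0.45,-0.0],[0,0,-0.035]],[[-0.18,-0.46,-0.0],[0,0,-0.035]],[[-0.15,-0.47,-0.0],[0,0,-0.035]],[[-0.13,-0.48,-0.0],[0,0,-0.035]]]
```

Emit:
send_rows:
  plan:
    - [[-0.48,-0.13,0],[0,0,-0.035]]
    - [[-0.47,-0.15,0],[0,0,-0.035]]
    - [[-0.46,-0.18,0],[0,0,-0.035]]
    - [[-0.45,-0.2,0],[0,0,-0.035]]
    - [[-0.44,-0.23,0],[0,0,-0.035]]
    - [[-0.42,-0.25,0],[0,0,-0.035]]
    - [[-0.41,-0.28,0],[0,0,-0.035]]
    - [[-0.39,-0.3,0],[0,0,-0.035]]
    - [[-0.38,-0.32,0],[0,0,-0.035]]
    - [[-0.36,-0.34,0],[0,0,-0.035]]

```text
time: 6.4
tool_pos: [0.4598, 0.2495, 0.0338]
tool_rot: [-3.141, -0.001, 1.876]
contact_force: [-0.4, 2.5, -1.2]
opening: 0.0198
grip_force: 39.9
```

Emit:
send_rows:
  plan:
    - [[-0.34,-0.36,0],[0,0,-0.035]]
    - [[-0.32,-0.38,0],[0,0,-0.035]]
    - [[-0.3,-0.39,0],[0,0,-0.035]]
    - [[-0.27,-0.41,0],[0,0,-0.035]]
    - [[-0.25,-0.42,0],[0,0,-0.035]]
    - [[-0.23,-0.44,0],[0,0,-0.035]]
    - [[-0.2,-0.45,0],[0,0,-0.035]]
    - [[-0.18,-0.46,0],[0,0,-0.035]]
    - [[-0.15,-0.47,0],[0,0,-0.035]]
    - [[-0.13,-0.48,0],[0,0,-0.035]]

```text
time: 7.65
tool_pos: [0.4, 0.142, 0.0339]
tool_rot: [3.14, -0.0, 2.426]
contact_force: [2.3, 7.7, 0.8]
opening: 0.0199
grip_force: 40.0
```

Run:
```python
from h import *
grab('top','t2');s=robot.observe();print(s['time'],s['tool_pos'],np.degrees(s['tool_rot']))
p,W=cloud('t2')
m=(W[...,2]>.05)&(W[...,2]<.072)&(np.hypot(W[...,0]-.486,W[...,1]-.069)<.1)
print(m.sum(),cv2.minAreaRect(W[m][:,:2].astype(np.float32)))
cv2.imwrite('pics/t2c.png',cv2.resize(p[130:300,130:330],None,fx=3,fy=3))
rows(.551-.112*.758,.0126+.112*.653,.034,139.3,10)
```

```text
7.7 [0.39962132 0.14106145 0.03391392] [1.79960153e+02 2.18858376e-02 1.39185564e+02]
148 ((0.47573205828666687, 0.07654459029436111), (0.14159289002418518, 0.12286296486854553), 52.34557342529297)
n 10 max 0.35
[[[-0.35,0.01,-0.0],[0,0,-0.0]],[[-0.35,0.01,-0.0],[0,0,-0.0]],[[-0.35,0.01,-0.0],[0,0,-0.0]],[[-0.35,0.01,-0.0],[0,0,-0.0]],[[-0.35,0.01,-0.0],[0,0,-0.0]],[[-0.35,0.01,-0.0],[0,0,-0.0]],[[-0.35,0.01,-0.0],[0,0,-0.0]],[[-0.35,0.01,-0.0],[0,0,-0.0]],[[-0.35,0.01,-0.0],[0,0,-0.0]],[[-0.35,0.01,-0.0],[0,0,-0.0]]]
```

View pics/t2c.png

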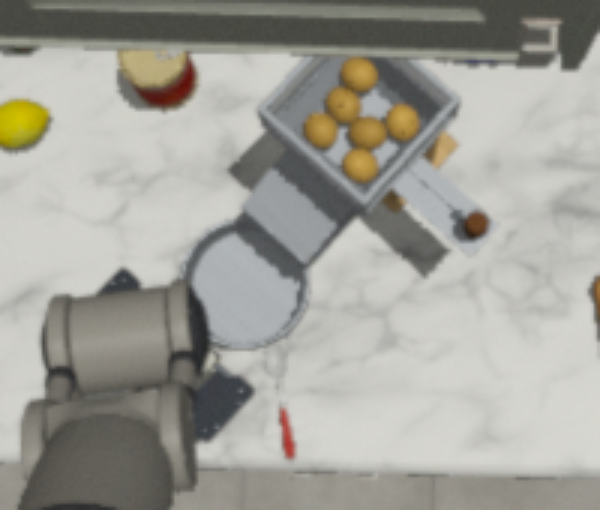

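The bowl, at crop px (247,285), sits in line in front of the hood at (295,215), and the gate is shut. I'll slide it straight in.

Emit:
send_rows:
  plan:
    - [[-0.35,0.01,0],[0,0,0]]
    - [[-0.35,0.01,0],[0,0,0]]
    - [[-0.35,0.01,0],[0,0,0]]
    - [[-0.35,0.01,0],[0,0,0]]
    - [[-0.35,0.01,0],[0,0,0]]
    - [[-0.35,0.01,0],[0,0,0]]
    - [[-0.35,0.01,0],[0,0,0]]
    - [[-0.35,0.01,0],[0,0,0]]
    - [[-0.35,0.01,0],[0,0,0]]
    - [[-0.35,0.01,0],[0,0,0]]

```text
time: 8.95
tool_pos: [0.4675, 0.086, 0.0337]
tool_rot: [-3.141, -0.001, 2.424]
contact_force: [-3.7, 3.8, 4.8]
opening: 0.0197
grip_force: 39.9
```

Emit:
send_rows:
  plan:
    - [[0,0,0],[0,0,0]]
    - [[0,0,0],[0,0,0]]
    - [[0,0,0],[0,0,0]]
    - [[0,0,0],[0,0,0]]
    - [[0,0,0],[0,0,0]]
    - [[0,0,0],[0,0,0]]
    - [[0,0,0],[0,0,0]]
    - [[0,0,0],[0,0,0]]
    - [[0,0,0],[0,0,0]]
    - [[0,0,0],[0,0,0]]
  gripper: 0

```text
time: 10.2
tool_pos: [0.4676, 0.0861, 0.0337]
tool_rot: [3.142, -0.0, 2.425]
contact_force: [0.6, 0.2, 0.4]
opening: 0.0456
grip_force: 0.0
```

Run:
```python
from h import *
s=robot.observe();print(s['time'],s['tool_pos'],np.degrees(s['tool_rot']),s['contact_force'],s['opening'])
grab('scene','s3')
p,W=cloud('s3')
m=(W[...,2]>.055)&(W[...,2]<.072)&(np.hypot(W[...,0]-.551,W[...,1]-.0126)<.08)
xy=W[m][:,:2];print(m.sum(),cv2.minEnclosingCircle(xy.astype(np.float32)))
# bowl rim fit: outer pts
from scipy.optimize import least_squares
r=least_squares(lambda c:np.hypot(*(xy-c).T)-.068,[.551,.0126],loss='soft_l1',f_scale=.003);print(r.x)
cv2.imwrite('pics/s3c.png',cv2.resize(p[110:270,120:320],None,fx=3,fy=3))
```

```text
10.2 [0.46762566 0.08613117 0.03370477] [ 1.79995778e+02 -3.03917690e-03  1.38933754e+02] [0.62532131 0.2059561  0.432112  ] 0.04560140274479123
100 ((0.5471370816230774, 0.011992285028100014), 0.07184238731861115)
[0.55009574 0.0126044 ]
```

View pics/s3c.png

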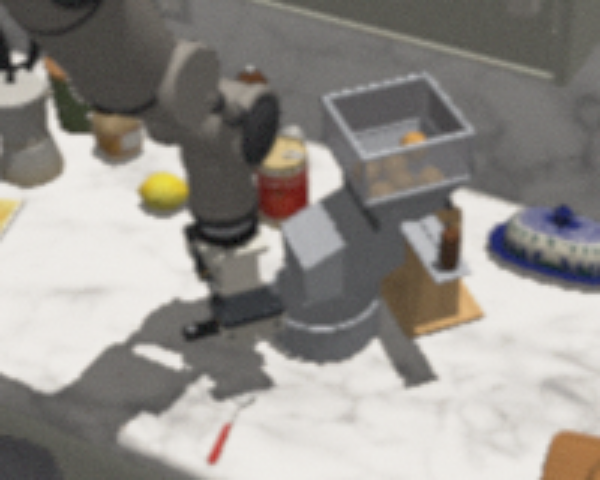

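The pan is measured at (0.550, 0.0126), about 7 mm from the mouth centre. It stands flat under the hood, the fingers are open, and the gate is still shut. Retreating upward now.

```bash
python3 -c "
from h import *
rows(.4525,.099,.264,139,10)"
```

```text
n 10 max 0.92
[[[0.08,-0.0,-0.92],[0,0,-0.0]],[[0.08,-0.0,-0.92],[0,0,-0.0]],[[0.08,-0.0,-0.92],[0,0,-0.0]],[[0.08,-0.0,-0.92],[0,0,-0.0]],[[0.08,-0.0,-0.92],[0,0,-0.0]],[[0.08,-0.0,-0.92],[0,0,-0.0]],[[0.08,-0.0,-0.92],[0,0,-0.0]],[[0.08,-0.0,-0.92],[0,0,-0.0]],[[0.08,-0.0,-0.92],[0,0,-0.0]],[[0.08,-0.0,-0.92],[0,0,-0.0]]]
```

Emit:
send_rows:
  plan:
    - [[0,0,-0.9],[0,0,0]]
    - [[0,0,-0.9],[0,0,0]]
    - [[0.1,0,-0.9],[0,0,0]]
    - [[0.1,0,-0.9],[0,0,0]]
    - [[0.1,0,-0.9],[0,0,0]]
    - [[0.1,0,-0.9],[0,0,0]]
    - [[0.1,0,-0.9],[0,0,0]]
    - [[0.1,0,-1],[0,0,0]]
    - [[0.1,0,-1],[0,0,0]]
    - [[0.1,0,-1],[0,0,0]]

```text
time: 11.5
tool_pos: [0.4523, 0.0993, 0.267]
tool_rot: [3.142, -0.0, 2.425]
contact_force: [0.6, -0.8, -0.4]
opening: 0.0461
grip_force: 0.0
```

```bash
python3 -c "
from h import *
print(robot.observe()['tool_pos'])
rows(.41,-.05,.31,94,10)"
```

```text
[0.45227773 0.09929573 0.26702423]
n 10 max 0.57
[[[-0.26,-0.56,-0.17],[0,0,0.05]],[[-0.31,-0.54,-0.17],[0,0,0.05]],[[-0.35,-0.51,-0.17],[0,0,0.05]],[[-0.39,-0.48,-0.17],[0,0,0.05]],[[-0.43,-0.45,-0.17],[0,0,0.05]],[[-0.46,-0.42,-0.17],[0,0,0.05]],[[-0.49,-0.38,-0.17],[0,0,0.05]],[[-0.52,-0.34,-0.17],[0,0,0.05]],[[-0.54,-0.3,-0.17],[0,0,0.05]],[[-0.57,-0.26,-0.17],[0,0,0.05]]]
```

Emit:
send_rows:
  plan:
    - [[-0.26,-0.56,-0.17],[0,0,0.05]]
    - [[-0.31,-0.54,-0.17],[0,0,0.05]]
    - [[-0.35,-0.51,-0.17],[0,0,0.05]]
    - [[-0.39,-0.48,-0.17],[0,0,0.05]]
    - [[-0.43,-0.45,-0.17],[0,0,0.05]]
    - [[-0.46,-0.42,-0.17],[0,0,0.05]]
    - [[-0.49,-0.38,-0.17],[0,0,0.05]]
    - [[-0.52,-0.34,-0.17],[0,0,0.05]]
    - [[-0.54,-0.3,-0.17],[0,0,0.05]]
    - [[-0.57,-0.26,-0.17],[0,0,0.05]]
  gripper: 0.4

```text
time: 12.75
tool_pos: [0.4099, -0.0505, 0.3088]
tool_rot: [-3.142, -0.0, 1.637]
contact_force: [-0.6, -0.2, 0.7]
opening: 0.0642
grip_force: 0.0
```

```bash
python3 -c "
from h import *
print(robot.observe()['tool_pos'])
rows(.526,-.1685,.30,49.5,10)"
```

```text
[ 0.40992943 -0.0505059   0.30880988]
n 10 max 0.65
[[[-0.5,0.43,0.04],[0,0,0.049]],[[-0.47,0.47,0.04],[0,0,0.049]],[[-0.43,0.5,0.04],[0,0,0.049]],[[-0.39,0.54,0.04],[0,0,0.049]],[[-0.35,0.56,0.04],[0,0,0.049]],[[-0.3,0.59,0.04],[0,0,0.049]],[[-0.26,0.61,0.04],[0,0,0.049]],[[-0.21,0.63,0.04],[0,0,0.049]],[[-0.16,0.64,0.04],[0,0,0.049]],[[-0.11,0.65,0.04],[0,0,0.049]]]
```

Emit:
send_rows:
  plan:
    - [[-0.5,0.43,0.04],[0,0,0.049]]
    - [[-0.47,0.47,0.04],[0,0,0.049]]
    - [[-0.43,0.5,0.04],[0,0,0.049]]
    - [[-0.39,0.54,0.04],[0,0,0.049]]
    - [[-0.35,0.56,0.04],[0,0,0.049]]
    - [[-0.3,0.59,0.04],[0,0,0.049]]
    - [[-0.26,0.61,0.04],[0,0,0.049]]
    - [[-0.21,0.63,0.04],[0,0,0.049]]
    - [[-0.16,0.64,0.04],[0,0,0.049]]
    - [[-0.11,0.65,0.04],[0,0,0.049]]

```text
time: 14.0
tool_pos: [0.5266, -0.1682, 0.2985]
tool_rot: [-3.141, 0.0, 0.867]
contact_force: [-0.1, 0.6, -0.0]
opening: 0.0642
grip_force: 0.0
```

Run:
```python
from h import *
grab('wrist','w4');s=robot.observe();print(s['time'],s['tool_pos'],np.degrees(s['tool_rot']))
z=np.load('w4.npz');R=cv2.Rodrigues(z['r'])[0];t=z['t'].ravel();K=z['K'];d=z['d']
v,u=np.mgrid[:384,:512];a=(u-K[0,2])/K[0,0];b=(v-K[1,2])/K[1,1];th=np.hypot(a,b);k=np.tan(np.minimum(th,1.4))/np.maximum(th,1e-9)
W=(np.stack([a*k*d,b*k*d,d],-1)-t)@R
m=(W[...,2]>.232)&(W[...,2]<.25)&(np.hypot(W[...,0]-.526,W[...,1]+.1685)<.04)
print(m.sum(),W[m].mean(0),cv2.minEnclosingCircle(W[m][:,:2].astype(np.float32)),u[m].mean(),v[m].mean())
# bin near side rim direction
m=(W[...,2]>.29)&(W[...,2]<.31)&(np.hypot(W[...,0]-.58,W[...,1]+.1)<.1)&(th<1.2)
print('rim',m.sum(), cv2.minAreaRect(W[m][:,:2].astype(np.float32)) if m.sum() else '')
rows(.526,-.1685,.205,49.5,10)
```

```text
14.05 [ 0.52762547 -0.16957497  0.29797822] [1.79983704e+02 1.65856918e-02 4.94696596e+01]
779 [ 0.53026474 -0.16575777  0.24003043] ((0.528878927230835, -0.16740377247333527), 0.012704053893685341) 257.04621309370987 203.2875481386393
rim 6339 ((0.5717571377754211, -0.11772442609071732), (0.14873233437538147, 0.13704949617385864), 50.007286071777344)
n 10 max 0.37
[[[-0.0,-0.01,0.37],[0,0,-0.0]],[[-0.0,-0.01,0.37],[0,0,-0.0]],[[-0.0,-0.01,0.37],[0,0,-0.0]],[[-0.0,-0.01,0.37],[0,0,-0.0]],[[-0.0,-0.01,0.37],[0,0,-0.0]],[[-0.0,-0.01,0.37],[0,0,-0.0]],[[-0.0,-0.01,0.37],[0,0,-0.0]],[[-0.0,-0.01,0.37],[0,0,-0.0]],[[-0.0,-0.01,0.37],[0,0,-0.0]],[[-0.0,-0.01,0.37],[0,0,-0.0]]]
```

View pics/w4.png

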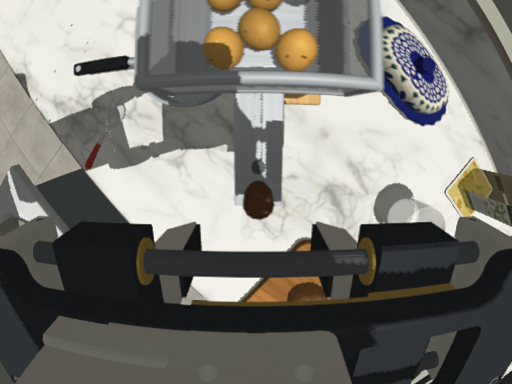

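The knob is at px (257,203), centred between the fingers (pads at about 180 and 335). It measures (0.529, -0.167) with its top near 0.243, and the tongue lines up with the image's vertical. Descending and gripping.

Emit:
send_rows:
  plan:
    - [[0.01,0,0.37],[0,0,0]]
    - [[0.01,0,0.37],[0,0,0]]
    - [[0.01,0,0.37],[0,0,0]]
    - [[0.01,0,0.37],[0,0,0]]
    - [[0.01,0,0.37],[0,0,0]]
    - [[0.01,0,0.37],[0,0,0]]
    - [[0.01,0,0.37],[0,0,0]]
    - [[0.01,0,0.37],[0,0,0]]
    - [[0.01,0,0.37],[0,0,0]]
    - [[0.01,0,0.37],[0,0,0]]

```text
time: 15.3
tool_pos: [0.5281, -0.166, 0.2056]
tool_rot: [3.142, -0.0, 0.87]
contact_force: [-0.3, -0.3, 0.1]
opening: 0.0639
grip_force: 0.0
```

Emit:
send_rows:
  plan:
    - [[0,0,0],[0,0,0]]
    - [[0,0,0],[0,0,0]]
    - [[0,0,0],[0,0,0]]
    - [[0,0,0],[0,0,0]]
    - [[0,0,0],[0,0,0]]
    - [[0,0,0],[0,0,0]]
    - [[0,0,0],[0,0,0]]
    - [[0,0,0],[0,0,0]]
    - [[0,0,0],[0,0,0]]
    - [[0,0,0],[0,0,0]]
  gripper: -1
  force: 30

```text
time: 16.55
tool_pos: [0.5293, -0.167, 0.2065]
tool_rot: [3.138, -0.001, 0.869]
contact_force: [4.6, -3.4, -2.2]
opening: 0.024
grip_force: 30.0
```

Emit:
send_rows:
  plan:
    - [[-0.2,0,0],[0,0,0]]
    - [[-0.35,0,0],[0,0,0]]
    - [[-0.35,0,0],[0,0,0]]
    - [[-0.4,0,0],[0,0,0]]
    - [[-0.4,0,0],[0,0,0]]
    - [[-0.4,0,0],[0,0,0]]
    - [[-0.4,0,0],[0,0,0]]
    - [[-0.4,0,0],[0,0,0]]
    - [[-0.3,0,0],[0,0,0]]
    - [[-0.2,0,0],[0,0,0]]

```text
time: 17.8
tool_pos: [0.4745, -0.2315, 0.2065]
tool_rot: [3.138, -0.002, 0.869]
contact_force: [6.3, -1.6, -2.1]
opening: 0.0238
grip_force: 30.0
```

```bash
python3 -c "
from h import *
s=robot.observe();p=s['tool_pos'];print(p,s['contact_force'],np.hypot(p[0]-.5293,p[1]+.167))"
```

```text
[ 0.47446021 -0.23151956  0.20650735] [ 6.26177416 -1.59764241 -2.14033342] 0.08467689059800312
```

Emit:
send_rows:
  plan:
    - [[-0.04,0,0],[0,0,0]]
    - [[-0.04,0,0],[0,0,0]]
    - [[-0.04,0,0],[0,0,0]]
    - [[-0.04,0,0],[0,0,0]]
    - [[-0.02,0,0],[0,0,0]]
    - [[0,0,0],[0,0,0]]
    - [[0,0,0],[0,0,0]]
    - [[0,0,0],[0,0,0]]
    - [[0,0,0],[0,0,0]]
    - [[0,0,0],[0,0,0]]

```text
time: 19.05
tool_pos: [0.4723, -0.2341, 0.2065]
tool_rot: [3.138, -0.003, 0.87]
contact_force: [8.5, 0.9, -2.4]
opening: 0.0241
grip_force: 30.0
```

Run:
```python
from h import *
s=robot.observe();p=s['tool_pos'];print(p,s['contact_force'],np.hypot(p[0]-.5293,p[1]+.167))
grab('top','t5');p,W=cloud('t5')
m=(W[...,2]>.225)&(W[...,2]<.25)&(np.hypot(W[...,0]-.471,W[...,1]+.235)<.05);print('knobish',m.sum())
```

```text
[ 0.47229068 -0.23412335  0.20652281] [ 8.54345939  0.92186804 -2.40969587] 0.08806592474954497
knobish 0
```

Emit:
send_rows:
  plan:
    - [[-0.04,0,0],[0,0,0]]
    - [[-0.03,0,0],[0,0,0]]
    - [[0,0,0],[0,0,0]]
    - [[0,0,0],[0,0,0]]
    - [[0,0,0],[0,0,0]]
    - [[0,0,0],[0,0,0]]
    - [[0,0,0],[0,0,0]]
    - [[0,0,0],[0,0,0]]
    - [[0,0,0],[0,0,0]]
    - [[0,0,0],[0,0,0]]

```text
time: 20.35
tool_pos: [0.4723, -0.2342, 0.2065]
tool_rot: [3.138, -0.006, 0.87]
contact_force: [13.5, 6.8, -3.0]
opening: 0.0239
grip_force: 30.0
```

Run:
```python
from h import *
s=robot.observe();p=s['tool_pos'];print(p,s['contact_force'],np.hypot(p[0]-.5293,p[1]+.167))
grab('top','t6');grab('scene','s6')
a=cv2.imread('pics/t6.png')[130:280,150:350];b=cv2.imread('pics/s6.png')[110:260,120:320]
cv2.imwrite('pics/c6.png',cv2.resize(np.hstack([a,b]),None,fx=2,fy=2))
```

```text
[ 0.47225721 -0.23415847  0.20648983] [13.51303512  6.81339672 -3.02996019] 0.08811435989615922
```

View pics/c6.png

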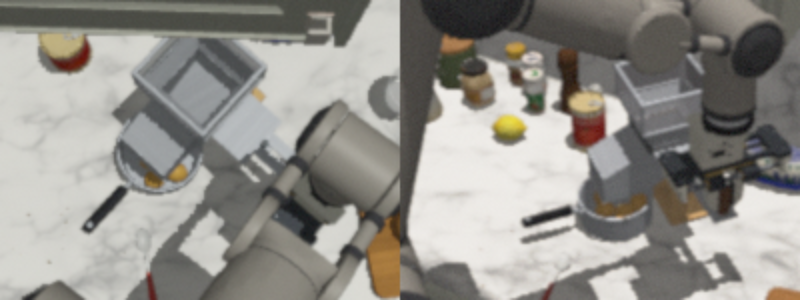

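The gate is hard against its stop: force rose to about 15 N with no further travel at 88.1 mm. The bin is empty and potatoes show in the pan, at left-crop px (165,178). Shutting the gate.

Emit:
send_rows:
  plan:
    - [[0,0,0],[0,0,0]]
    - [[0.25,0,0],[0,0,0]]
    - [[0.4,0,0],[0,0,0]]
    - [[0.45,0,0],[0,0,0]]
    - [[0.45,0,0],[0,0,0]]
    - [[0.45,0,0],[0,0,0]]
    - [[0.45,0,0],[0,0,0]]
    - [[0.45,0,0],[0,0,0]]
    - [[0.4,0,0],[0,0,0]]
    - [[0.2,0,0],[0,0,0]]

```text
time: 21.7
tool_pos: [0.5266, -0.1701, 0.2065]
tool_rot: [3.138, 0.001, 0.87]
contact_force: [2.9, -6.6, -1.6]
opening: 0.0236
grip_force: 30.0
```

Emit:
send_rows:
  plan:
    - [[0.06,0,0],[0,0,0]]
    - [[0.05,0,0],[0,0,0]]
    - [[0.04,0,0],[0,0,0]]
    - [[0.04,0,0],[0,0,0]]
    - [[0,0,0],[0,0,0]]
    - [[0,0,0],[0,0,0]]
    - [[0,0,0],[0,0,0]]
    - [[0,0,0],[0,0,0]]
    - [[0,0,0],[0,0,0]]
    - [[0,0,0],[0,0,0]]

```text
time: 22.95
tool_pos: [0.5293, -0.167, 0.2065]
tool_rot: [3.138, 0.001, 0.869]
contact_force: [2.5, -6.4, -2.6]
opening: 0.0238
grip_force: 30.0
```

Emit:
send_rows:
  plan:
    - [[0.04,0,0],[0,0,0]]
    - [[0.04,0,0],[0,0,0]]
    - [[0,0,0],[0,0,0]]
    - [[0,0,0],[0,0,0]]
    - [[0,0,0],[0,0,0]]
    - [[0,0,0],[0,0,0]]
    - [[0,0,0],[0,0,0]]
    - [[0,0,0],[0,0,0]]
    - [[0,0,0],[0,0,0]]
    - [[0,0,0],[0,0,0]]

```text
time: 24.2
tool_pos: [0.5293, -0.1669, 0.2065]
tool_rot: [3.139, 0.005, 0.869]
contact_force: [-2.8, -12.2, -0.4]
opening: 0.024
grip_force: 30.0
```

Shut against its stop. Next I'll release, rise and check.

Emit:
send_rows:
  plan:
    - [[-0.08,0,0],[0,0,0]]
    - [[0,0,0],[0,0,0]]
    - [[0,0,0],[0,0,0]]
    - [[0,0,0],[0,0,0]]
    - [[0,0,0],[0,0,0]]
    - [[0,0,0],[0,0,0]]
    - [[0,0,0],[0,0,0]]
    - [[0,0,0],[0,0,0]]
    - [[0,0,0],[0,0,0]]
    - [[0,0,0],[0,0,0]]
  gripper: 0.4

```text
time: 25.45
tool_pos: [0.5287, -0.1652, 0.2062]
tool_rot: [-3.142, -0.0, 0.87]
contact_force: [0.5, -0.5, 0.3]
opening: 0.064
grip_force: 0.0
```

Emit:
send_rows:
  plan:
    - [[0,0,-0.4],[0,0,0]]
    - [[0,0,-0.5],[0,0,0]]
    - [[0,0,-0.6],[0,0,0]]
    - [[0,0,-0.6],[0,0,0]]
    - [[0,0,-0.6],[0,0,0]]
    - [[-0.8,0,-0.6],[0,0,0]]
    - [[-0.8,0,0],[0,0,0]]
    - [[-0.8,0,0],[0,0,0]]
    - [[-0.8,0,0],[0,0,0]]
    - [[-0.6,0,0],[0,0,0]]

```text
time: 26.7
tool_pos: [0.4659, -0.2391, 0.2881]
tool_rot: [-3.14, 0.0, 0.868]
contact_force: [0.2, 0.7, -0.3]
opening: 0.0642
grip_force: 0.0
```

Run:
```python
from h import *
s=robot.observe();print(s['time'],s['tool_pos'],s['contact_force'],s['opening'])
grab('top','t7');grab('scene','s7')
for n in('t7','s7'):
    p,W=cloud(n)
    m=(W[...,2]>.225)&(W[...,2]<.25)&(np.hypot(W[...,0]-.5265,W[...,1]+.1675)<.03);print('knob',m.sum(),W[m].mean(0))
xy=W[(W[...,2]>.055)&(W[...,2]<.072)&(np.hypot(W[...,0]-.551,W[...,1]-.0126)<.08)][:,:2]
from scipy.optimize import least_squares
print(least_squares(lambda c:np.hypot(*(xy-c).T)-.068,[.551,.0126],loss='soft_l1',f_scale=.003).x)
a=cv2.imread('pics/t7.png')[140:265,170:300];b=cv2.imread('pics/s7.png')[120:245,190:320]
cv2.imwrite('pics/c7.png',cv2.resize(np.hstack([a,b]),None,fx=3,fy=3,interpolation=cv2.INTER_CUBIC))
```

```text
26.7 [ 0.46590442 -0.23909027  0.28810789] [ 0.21998776  0.71020683 -0.31308552] 0.06420202240879051
knob 59 [ 0.52529225 -0.16776971  0.24050421]
knob 6 [ 0.5195747  -0.1591555   0.23497004]
[0.54938916 0.01414735]
```

View pics/c7.png

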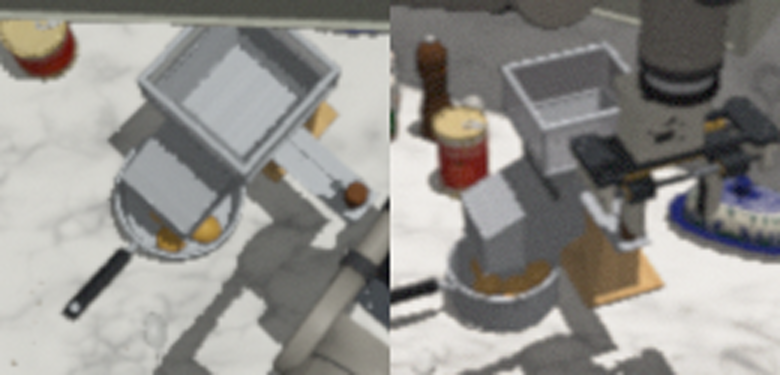

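The bin is empty, the knob is back at (0.525, -0.168), and the pan is about 8 mm from the mouth centre. Two potatoes show plainly beside the hood and more under it, none outside, and the gripper is clear.

```bash
python3 -c "
from cell import robot
print(robot.hand_in())"
```

```text
the job is handed in; nothing more can be done
None
```

The job is handed in at about 27 s with no verdict returned: the pan stands about 8 mm off the spout's centre, the gate was drawn to its 88 mm stop and pushed fully shut, the bin is empty, and no potato shows outside the pan, though the hood hid most of them so I could not count all six.

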